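# Close the blue standpipe coupling by hand, then with the fork key

## Robot

A 6-joint arm with a two-finger parallel gripper is mounted at the origin on the work surface. World frame = base frame: x ahead of the robot, y to its left, z up, the work surface at z = 0. Lengths are in m, angles in rad, forces in N, time in s.
With the tool pointing down it reaches from about 0.275 to 0.975 m from the base axis. Payload 8.4 kg.
Tool frame: the origin (TCP) lies at the very end of the fingers, on their centre line; the grasp point (between the pads) lies 19 mm behind it (arm.pinch_z is the distance from the TCP to the grasp point, in m); z points along the fingers, x is the direction in which the jaws open and shut, and the axes are right-handed (so a half turn about z gives the same grasp; the last joint's range is limited). The gripper opens to 92 mm and grips with 3 to 60 N. Pads are 20 mm wide; open, the fingers measure 128 mm over their backs; the gripper's body (75 mm by 189 mm) begins 69 mm behind the grasp point.
Start: joints at [-1.332, 0.353, 1.633, -0, 1.155, -0.002], TCP at [0.149, -0.607, 0.215] pointing down, gripper open.
Joint ranges: [-2.63, 2.63], [-0.92, 2.1], [0.06, 2.66], [-1.3, 4.44], [0, 2.69], [-3.02, 3.02]. Speed limits (rad/s): [2.22, 2.22, 2.79, 3.14, 3.14, 3.14].

## Interface

Orientations are given as a unit quaternion [x, y, z, w].
In Python, from station import arm, snapshot, sign_off gives the robot as it stands.
- The arm moves only by the tool move_arm, never from a script. Its argument "targets" is a list of rows, each a list of 7 numbers: the turn, a rotation vector about the tool's x, y, z in degrees, then the shift along the tool's x, y, z in mm, then the opening, from 0 (shut) to 1 (fully open). A call has exactly 8 rows; each row is the pose to reach, as a shift and turn from the pose measured when the call began, along the tool's axes at that moment; what a row does not reach only later rows make up. A row lasts 1/8 s, in which the tool goes at most 62.5 mm and 10.7 degrees, less where a joint would pass 70% of its speed; a pose out of reach is approached as far as the arm can. A call with a gripper value outside its range is refused whole. The fingers move at their own pace and stop on an object; "grip_force" is the grip in N (left out, the last holds). Time passes only in rows, so rows that repeat a pose let the fingers close, or fill a call up. It gives the time, the measured TCP pose, the force and the opening at its end, in the units of the state.
- arm.observe(): the state, without advancing time (a new reading comes with each control period).
- snapshot(name): name is "side" or "top" or "wrist"; returns a dict with "pixels" (480x640x3 uint8, red, green, blue), "range_z" (480x640 float32, m along the optical axis (not along the pixel's ray), 0 where there is no reading), "fovy" (degrees; the focal length in pixels is half the picture's height over the tangent of half this angle, whatever the lens; pixels are square), "cx", "cy" (the principal point, pixels), "xyz" and "rotation" of the camera in the world; the wrist camera has in their place "T_tool_cam" (4x4, takes a point from camera to tool coordinates, whose origin is the TCP and whose axes are the tool frame's). Camera axes: x right, y down, z forward; pixel columns grow to the right and rows downward; lengths in m; the calibration is good to about 2 mm. A picture is of the moment at which its call begins: read the wrist's pose just before it.
- sign_off(): hands the job in, once; it reports no verdict.
The state is a dict: "t": time; "q": joint angles; "joint_vel": joint speeds; "joint_torque": joint torques, N m; "position": TCP position; "ee_rot": TCP orientation; "contact_force": force on the tool from outside, world axes, zero at the start; "ft_torque": the same for the moment, N m; "finger_gap": finger opening in m.
Only numpy, scipy, OpenCV 4.12 (cv2) and the standard library are available. Lean on these libraries where they do the work, as an engineer would, in place of code of your own. Each camera call takes 0.05 s, during which the arm holds its last target. There are 200 camera calls.

## Task

Close the blue coupling on the inspection bench. First turn its bar clockwise (seen from above) by hand, with the key left aside, until the bar lines up with the white paint lines; then set the orange-handled fork key down over the bar, turn it clockwise with the key until it stops at the red lines, and leave the key standing seated on the coupling. Do not turn the yellow coupling.

Things in the scene. Friction and masses are not known exactly. Their poses are not given: they have to be found in the camera images.
- blue_nut (a joint): Turn of the blue coupling nut about its vertical axis, rad, growing clockwise seen from above; starts at 0 to 0.25. 0.95: bar in line with the white paint lines (hand-tight); 1.85: hard stop, bar in line with the red lines (tight). Friction 0.2 N m; stays where left. Lines: ends of a white and a red diameter on the fixed 104 mm dark steel collar under the nut, 60 mm above the bench.
- blue_top (a point): On the axis of the blue nut, on top of its round flange (72 mm across, 10 mm thick), 70 mm above the bench; turns with the nut. x along the bar, z up. The bar stands on the flange, centred here: 56 mm long (x), 12 mm wide (y), 26 mm high; same turned half round. The nut is captive on a dark steel standpipe fixed to the bench.
- key: Loose T-shaped fork key, about 0.35 kg, 86 mm tall, standing on its fork. Origin: centre of underside; z up, x along handle and slot. Orange handle 80 (x) x 16 (y) mm, 62 to 86 mm up, on a 14 mm shank. Fork: two jaws 50 mm long, 40 mm over all (y), slot 24 mm wide, 30 deep, open at ends and below. Fits over the bar, jaws resting on the flange; 0.23 rad turning play. Same turned half round.
- yellow_end (a point): Top of one end of the bar of the yellow coupling, a bystander of the same shape and size as the blue one: 28 mm along the bar from its axis, 96 mm above the bench; x axis points outward along the bar. Not to be turned.

How it is judged:
By the outcome, as a careful person would: the job done as asked, in the order asked, and still so for the second after the job is handed in, with the robot touching nothing.
It also fails if it takes over 53 s, if anything falls off the work surface, if the arm or the gripper's body presses on something with over 40 N, if the wrist force passes 120 N, or if a joint passes its speed limit or range.

## Working session

There is one attempt and no reset: what is moved stays moved. The work goes in short steps, Python scripts to look and compute and a tool call to move; the robot and the scene stay as the last step left them, time stands still between calls to the robot, and variables do not carry over. Pictures are saved under pics/ and viewed, about 8 in all and at most 12, crops included, and the job is handed in when it is done.

Besides the shell and the picture viewer there is one more tool, called after "Call:" in YAML: its name, and indented under it one key for each argument. move_arm: Moves the arm, as the interface text tells. Its arguments: {"type":"object","properties":{"targets":{"type":"array","items":{"type":"array","items":{"type":"number"}}},"grip_force":{"type":"number"}},"required":["targets"]}

```bash
mkdir -p pics
cat > h.py <<'E'
import numpy as np, cv2
from station import arm, snapshot, sign_off
from scipy.spatial.transform import Rotation as R
def cam(s,st=None):
    f=240/np.tan(np.radians(s["fovy"])/2)
    if "xyz" in s:
        Rm=np.array(s["rotation"]); 
        if Rm.shape!=(3,3): Rm=R.from_quat(Rm).as_matrix()
        p=np.array(s["xyz"])
    else:
        T=np.eye(4);T[:3,:3]=R.from_quat(st["ee_rot"]).as_matrix();T[:3,3]=st["position"]
        T=T@s["T_tool_cam"];Rm=T[:3,:3];p=T[:3,3]
    return f,Rm,p
def ray(s,uv,z,st=None):
    f,Rm,p=cam(s,st);uv=np.atleast_2d(uv).astype(float)
    d=np.c_[(uv[:,0]-s["cx"])/f,(uv[:,1]-s["cy"])/f,np.ones(len(uv))]@Rm.T
    return p+d*((z-p[2])/d[:,2])[:,None]
def cloud(s,st=None):
    f,Rm,p=cam(s,st);v,u=np.mgrid[:480,:640];z=s["range_z"]
    P=np.stack([(u-s["cx"])/f*z,(v-s["cy"])/f*z,z],-1)@Rm.T+p
    P[z==0]=np.nan
    return P
def save(s,n,crop=None,k=1):
    im=s["pixels"][...,::-1]
    if crop: a,b,c,d=crop; im=im[b:d,a:c]
    cv2.imwrite(f"pics/{n}.png",cv2.resize(im,None,fx=k,fy=k))
E
python3 - <<'E'
from h import *
import pickle
st=arm.observe();print({k:np.round(v,3) for k,v in st.items()})
a=snapshot("top");b=snapshot("side");pickle.dump((st,a,b),open("s0.pkl","wb"))
for n,s in(("top",a),("side",b)): save(s,n); print(n,s["fovy"],cam(s)[2],cam(s)[1].round(2).tolist())
E
```

```text
{'t': np.float64(0.0), 'q': array([-1.332,  0.354,  1.634, -0.   ,  1.155, -0.002]), 'joint_vel': array([ 0.   ,  0.   , -0.   , -0.001,  0.001,  0.   ]), 'joint_torque': array([ 0.0000e+00, -5.9384e+01, -3.3421e+01,  7.0000e-02,  2.3000e-02,
       -0.0000e+00]), 'position': array([ 0.149, -0.606,  0.214]), 'ee_rot': array([ 0.787, -0.617, -0.001, -0.   ]), 'contact_force': array([ 0.245,  0.565, -0.614]), 'ft_torque': array([ 0.039, -0.021, -0.031]), 'finger_gap': np.float64(0.092)}
top 47.82707393429804 [0.40665072 0.01593231 1.0969592 ] [[0.0, -0.99, 0.15], [-1.0, -0.0, 0.0], [-0.0, -0.15, -0.99]]
side 50.63394010714738 [0.42978594 0.60074911 0.53444506] [[-0.97, -0.14, 0.2], [-0.25, 0.58, -0.78], [-0.01, -0.81, -0.59]]
```

View pics/top.png

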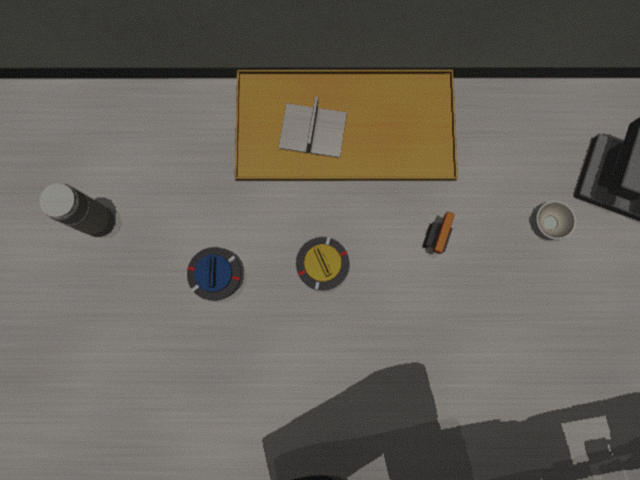

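View pics/side.png

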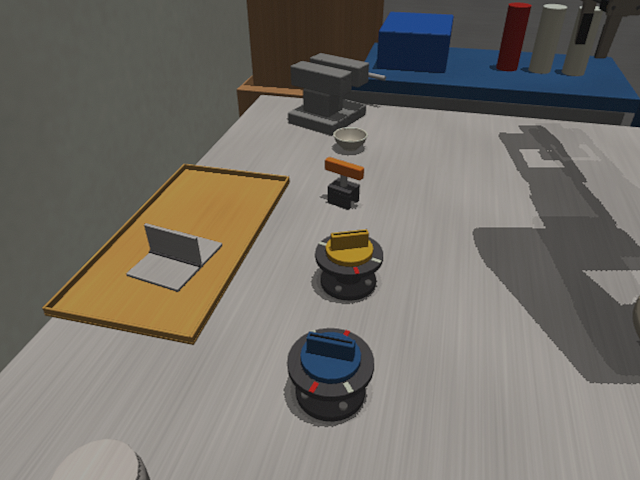

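Top view: blue coupling at (213,272) with its bar nearly vertical in the image, yellow coupling at (323,263), key at about (442,232), a thermos at (80,210), and a cup at (555,220). The side view confirms that the key is standing.

Run:
```python
from h import *
import pickle
st,a,b=pickle.load(open("s0.pkl","rb"))
for n,s in(("top",a),("side",b)):
    P=cloud(s);hsv=cv2.cvtColor(s["pixels"],cv2.COLOR_RGB2HSV)
    print(n)
    X,Y,Z=P[...,0],P[...,1],P[...,2]
    zone=(X<0.56)&(X>0.3)&(abs(Y)<0.4)
    def rep(nm,m):
        p=P[m]; 
        if len(p)<5: print(nm,len(p));return
        (c,sz,_)=r=cv2.minAreaRect((p[:,:2]*1000).astype(np.float32)); bx=cv2.boxPoints(r)
        e=max([bx[1]-bx[0],bx[2]-bx[1]],key=np.linalg.norm)
        print(nm,len(p),"c",np.round(c,1),"size",np.round(sz,1),"ang",round(np.degrees(np.arctan2(e[1],e[0]))%180,1),"mean",p.mean(0).round(4),"zmax",p[:,2].max().round(4))
    H,S,V=[hsv[...,i].astype(int) for i in range(3)]
    blue=(H>95)&(H<125)&(S>100)&zone&(Y>0.1); yel=(H>18)&(H<35)&(S>120)&zone&(Y<0.15)&(X<.5); org=(H<17)&(S>150)&(V>90)&zone&(Y<-0.1)
    rep("blueflange",blue&(Z<0.08));rep("bluebar",zone&(Z>0.088)&(Z<.11)&(Y>.1)&(Y<.25)&(X<.47))
    rep("yelflange",yel&(Z<0.08));rep("yelbar",zone&(Z>0.088)&(Y>-.05)&(Y<.1)&(X<.47))
    rep("key",org&(Z>0.06));rep("fork",zone&(Y<-.13)&(Y>-.25)&(Z>.02)&(Z<.045))
    red=((H<8)|(H>172))&(S>130)&(Z>.05)&(Z<.068)&zone; wh=(S<45)&(V>130)&(Z>.05)&(Z<.068)&zone
    for nm,m in(("red",red),("white",wh)):
        k,l,stt,ce=cv2.connectedComponentsWithStats(m.astype(np.uint8))
        for i in range(1,k):
            if stt[i,4]>4: print(nm,stt[i,4],P[l==i].mean(0).round(4))
```

```text
top
blueflange 836 c [518.8 208.5] size [70.  70.5] ang 167.1 mean [0.5176 0.2077 0.0712] zmax 0.0794
bluebar 0
yelflange 0
yelbar 0
key 6 c [ 559.1 -222.2] size [1.6 4.7] ang 94.8 mean [ 0.559  -0.2216  0.086 ] zmax 0.0897
fork 0
red 21 [ 0.5569 -0.0403  0.0619]
red 24 [0.5282 0.2524 0.0614]
red 25 [0.5208 0.0394 0.0617]
red 26 [0.5097 0.1658 0.0626]
white 11 [0.5471 0.1753 0.0615]
white 12 [0.4957 0.0099 0.0619]
white 12 [0.4907 0.2435 0.0623]
side
blueflange 1665 c [517.6 209.1] size [70.3 72.4] ang 100.7 mean [0.5154 0.2229 0.0714] zmax 0.0799
bluebar 0
yelflange 0
yelbar 0
key 8 c [ 558.  -220.8] size [9.6 2. ] ang 66.2 mean [ 0.5582 -0.2203  0.0862] zmax 0.09
fork 0
red 31 [0.5193 0.0398 0.0625]
red 25 [0.5078 0.1631 0.0625]
red 64 [0.5272 0.2524 0.0621]
white 24 [0.4945 0.0095 0.0627]
white 10 [0.5487 0.169  0.0623]
white 55 [0.4896 0.2431 0.0622]
```

Run:
```python
from h import *
import pickle
st,a,b=pickle.load(open("s0.pkl","rb"))
for n,s in(("top",a),("side",b)):
    P=cloud(s);X,Y,Z=P[...,0],P[...,1],P[...,2]
    def rep(nm,c,r,z0,z1):
        p=P[(np.hypot(X-c[0],Y-c[1])<r)&(Z>z0)&(Z<z1)]
        if len(p)<5: print(n,nm,len(p));return
        (c,sz,_)=q=cv2.minAreaRect((p[:,:2]*1000).astype(np.float32)); bx=cv2.boxPoints(q)
        e=max([bx[1]-bx[0],bx[2]-bx[1]],key=np.linalg.norm)
        print(n,nm,len(p),"c",np.round(c,1),"size",np.round(sz,1),"ang",round(np.degrees(np.arctan2(e[1],e[0]))%180,1),"z",np.median(p[:,2]).round(4))
    rep("bluebar",(.518,.208),.05,.085,.11); rep("yelbar",(.53,.0),.06,.085,.11)
    rep("key",(.57,-.22),.08,.078,.1); rep("fork",(.57,-.22),.08,.02,.045)
    rep("cup",(.6,-.44),.1,.02,.2); rep("thermos",(.6,.42),.12,.02,.4)
print("red dia",np.degrees(np.arctan2(.2524-.1645,.528-.509)),"white",np.degrees(np.arctan2(.1753-.2433,.5475-.490)))
```

```text
top bluebar 224 c [519.4 208.6] size [56.  12.8] ang 0.5 z 0.0968
top yelbar 207 c [539.3  -0.8] size [55.8 12.2] ang 24.3 z 0.097
top key 370 c [ 596.1 -232. ] size [16.5 80.3] ang 160.2 z 0.0872
top fork 303 c [ 596.6 -232.3] size [41.  50.8] ang 160.5 z 0.039
top cup 596 c [ 630.2 -468.2] size [78.9 77.9] ang 84.1 z 0.0321
top thermos 2443 c [631.1 455.6] size [64.2 64. ] ang 22.7 z 0.1698
side bluebar 720 c [518.1 208.8] size [14.4 56. ] ang 178.2 z 0.0966
side yelbar 434 c [5.38e+02 5.00e-01] size [56.2 15.5] ang 25.0 z 0.0955
side key 341 c [ 595.7 -230.4] size [18.9 81.2] ang 161.4 z 0.0863
side fork 495 c [ 595.4 -232.2] size [43.7 52.5] ang 160.1 z 0.0386
side cup 471 c [ 629.2 -466.9] size [76.3 82. ] ang 102.8 z 0.0308
side thermos 2953 c [633.5 444.8] size [62.3 32.7] ang 15.2 z 0.1913
red dia 77.80289735548189 white -49.782532484473926
```

Blue axis is at about (0.519, 0.2085), with the bar at about 0°, white at −50° and red at −102°. The key is at (0.596, −0.2315), handle at 160.3°. Next I move toward the blue coupling.

Call:
move_arm:
  targets:
    - [0, 0, -10, -40, -45, -5, 1]
    - [0, 0, -20, -80, -90, -10, 1]
    - [0, 0, -30, -125, -135, -15, 1]
    - [0, 0, -40, -165, -180, -20, 1]
    - [0, 0, -50, -205, -225, -25, 1]
    - [0, 0, -60, -250, -270, -30, 1]
    - [0, 0, -70, -290, -315, -35, 1]
    - [0, 0, -76, -330, -360, -35, 1]
  grip_force: 30

```text
t: 1.1
position: [0.4208, -0.1985, 0.2498]
ee_rot: [1.0, 0.0, 0.0, -0.0]
contact_force: [0.9, -0.6, -0.4]
finger_gap: 0.0919
```

```bash
cat > go.py <<'E'
import sys
from h import *
def go(x,y,z,yaw):
    st=arm.observe();Rc=R.from_quat(st["ee_rot"]);p=np.array(st["position"])
    c,s=np.cos(np.radians(yaw)),np.sin(np.radians(yaw))
    Rt=R.from_matrix(np.array([[c,s,0],[s,-c,0],[0,0,-1.]]))
    X=Rc.as_matrix()[:,0]
    print("t",round(float(st["t"]),2),"p",p.round(4),"yaw",np.degrees(np.arctan2(X[1],X[0])).round(2),"gap",round(float(st["finger_gap"]),4),"F",np.round(st["contact_force"],1),"Tq",np.round(st["ft_torque"],2),"q6",round(float(st["q"][5]),2))
    print("turn",(Rc.inv()*Rt).as_rotvec(degrees=True).round(1),"shift",(Rc.inv().apply(np.array([x,y,z])-p)*1000).round(1))
if __name__=="__main__": go(*map(float,sys.argv[1:]))
E
python3 go.py .519 .2085 .2 90
```

```text
t 1.1 p [ 0.4208 -0.1985  0.2498] yaw 0.05 gap 0.0919 F [ 0.9 -0.6 -0.4] Tq [-0.07 -0.06 -0.02] q6 -0.45
turn [ -0.   -0.1 -90. ] shift [  98.5 -406.9   50.2]
```

Call:
move_arm:
  targets:
    - [0, 0, -10, 12, -51, 0, 1]
    - [0, 0, -20, 25, -102, 0, 1]
    - [0, 0, -30, 37, -153, 0, 1]
    - [0, 0, -40, 49, -204, 10, 1]
    - [0, 0, -50, 62, -255, 20, 1]
    - [0, 0, -60, 74, -306, 30, 1]
    - [0, 0, -70, 86, -357, 40, 1]
    - [0, 0, -80, 98, -407, 50, 1]

```text
t: 2.1
position: [0.5185, 0.2104, 0.1996]
ee_rot: [0.764, 0.645, 0.0, -0.0]
contact_force: [0.5, 0.0, 0.6]
finger_gap: 0.0922
```

```bash
python3 go.py .519 .2085 .074 90
python3 - <<'E'
from h import *
st=arm.observe();s=snapshot("wrist");save(s,"w1");P=cloud(s,st)
X,Y,Z=P[...,0],P[...,1],P[...,2]
for m in [(Z>.085)&(Z<.11)]:
    p=P[m&(np.hypot(X-.519,Y-.2085)<.05)];print(len(p))
    r=cv2.minAreaRect((p[:,:2]*1000).astype(np.float32));print(r,np.median(p[:,2]))
E
```

```text
t 2.1 p [0.5185 0.2104 0.1996] yaw 80.4 gap 0.0922 F [0.5 0.  0.6] Tq [ 0.05 -0.15  0.02] q6 -1.02
turn [ 0.  -0.  -9.6] shift [ -1.8   0.8 125.6]
1319
((519.5133056640625, 209.7589111328125), (12.023204803466797, 56.072505950927734), 89.00277709960938) 0.09631999608338104
```

View pics/w1.png

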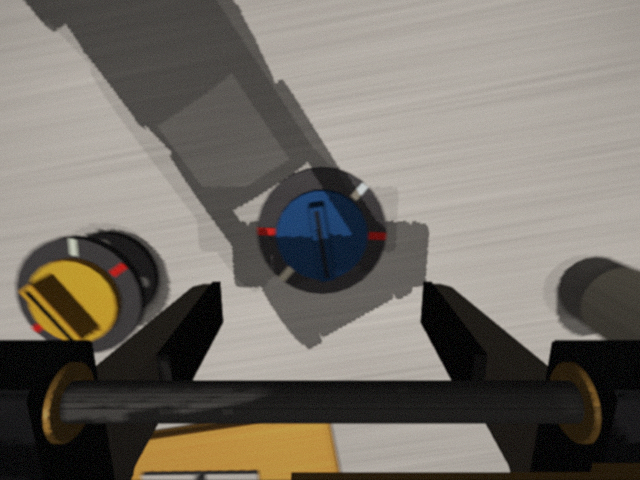

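The wrist view shows the blue bar centred at (320,240) between the open fingers. Its white marks are at (361,190) and (285,272), red at (266,232) and (377,236).

```bash
cat > marks.py <<'E'
from h import *
def marks(c=(.519,.2087),zb=(.085,.11)):
    st=arm.observe();s=snapshot("wrist");P=cloud(s,st);Z=P[...,2]
    H,S,V=[x.astype(int) for x in cv2.split(cv2.cvtColor(s["pixels"],cv2.COLOR_RGB2HSV))]
    rr=np.hypot(P[...,0]-c[0],P[...,1]-c[1]);ring=(rr<.054)&(rr>.036)&(Z>.052)&(Z<.068)
    for nm,m in(("red",((H<8)|(H>172))&(S>120)),("white",(S<50)&(V>120))):
        k,l,t,_=cv2.connectedComponentsWithStats((m&ring).astype(np.uint8))
        for i in range(1,k):
            if t[i,4]>15:
                p=P[l==i].mean(0);print(nm,t[i,4],p.round(4),"ang",np.degrees(np.arctan2(p[1]-c[1],p[0]-c[0])).round(1))
    p=P[(Z>zb[0])&(Z<zb[1])&(rr<.045)]
    if len(p)>50:
        q=cv2.minAreaRect((p[:,:2]*1000).astype(np.float32));bx=cv2.boxPoints(q)
        e=max([bx[1]-bx[0],bx[2]-bx[1]],key=np.linalg.norm)
        print("bar",np.round(q[0],1),np.round(q[1],1),"ang",np.degrees(np.arctan2(e[1],e[0])).round(1),"z",np.median(p[:,2]).round(4))
    return s
if __name__=="__main__": marks()
E
python3 marks.py
```

```text
red 156 [0.5103 0.1664 0.0611] ang -101.6
red 162 [0.5291 0.2528 0.061 ] ang 77.2
white 95 [0.4897 0.2466 0.061 ] ang 127.7
bar [519.4 209.7] [12.1 56.1] ang -1.0 z 0.0963
```

Call:
move_arm:
  targets:
    - [0, 0, -5, -1, 1, 0, 1]
    - [0, 0, -9, -1, 1, 20, 1]
    - [0, 0, -9, -1, 1, 45, 1]
    - [0, 0, -9, -1, 1, 70, 1]
    - [0, 0, -9, -1, 1, 95, 1]
    - [0, 0, -9, -1, 1, 110, 1]
    - [0, 0, -9, -1, 1, 120, 1]
    - [0, 0, -9, -1, 1, 125, 1]
  grip_force: 20

```text
t: 3.2
position: [0.5195, 0.2113, 0.0736]
ee_rot: [0.711, 0.704, 0.0, -0.001]
contact_force: [0.2, -0.1, -0.2]
finger_gap: 0.0923
```

Call:
move_arm:
  targets:
    - [0, 0, 0, 0, 0, 0, 0.5]
    - [0, 0, 0, 0, 0, 0, 0.3]
    - [0, 0, 0, 0, 0, 0, 0.2]
    - [0, 0, 0, 0, 0, 0, 0.1]
    - [0, 0, 0, 0, 0, 0, 0]
    - [0, 0, 0, 0, 0, 0, 0]
    - [0, 0, 0, 0, 0, 0, 0]
    - [0, 0, 0, 0, 0, 0, 0]

```text
t: 4.2
position: [0.5193, 0.2105, 0.0735]
ee_rot: [0.71, 0.704, -0.0, -0.0]
contact_force: [2.9, -23.9, 5.9]
finger_gap: 0.0141
```

```bash
python3 go.py .519 .2087 .074 40
```

```text
t 4.2 p [0.5193 0.2105 0.0735] yaw 89.48 gap 0.0141 F [  2.9 -23.9   5.9] Tq [-4.26 -0.78 -0.06] q6 -1.18
turn [-0.   0.  49.5] shift [-1.8 -0.3 -0.5]
```

Call:
move_arm:
  targets:
    - [0, 0, 0, -1, 0, 0, 0]
    - [0, 0, 0, -1.5, 0, 0, 0]
    - [0, 0, 0, -1.5, 0, 0, 0]
    - [0, 0, 0, -1.5, 0, 0, 0]
    - [0, 0, 0, -1.5, 0, 0, 0]
    - [0, 0, 0, -1.5, 0, 0, 0]
    - [0, 0, 0, -1.5, 0, 0, 0]
    - [0, 0, 0, -1.5, 0, 0, 0]

```text
t: 5.2
position: [0.5194, 0.2091, 0.0735]
ee_rot: [0.71, 0.704, -0.0, -0.0]
contact_force: [1.6, 0.9, 0.1]
finger_gap: 0.0118
```

```bash
python3 go.py .519 .2087 .074 40
```

```text
t 5.2 p [0.5194 0.2091 0.0735] yaw 89.48 gap 0.0118 F [1.6 0.9 0.1] Tq [ 0.14 -0.26 -0.15] q6 -1.18
turn [-0.   0.  49.5] shift [-0.4 -0.4 -0.5]
```

The grip is centred, gap 11.8 mm and force near 0. Next I turn the bar 50° clockwise.

Call:
move_arm:
  targets:
    - [0, 0, 8, 0, 0, 0, 0]
    - [0, 0, 16, 0, 0, 0, 0]
    - [0, 0, 24, 0, 0, 0, 0]
    - [0, 0, 32, 0, 0, 0, 0]
    - [0, 0, 40, 0, 0, 0, 0]
    - [0, 0, 46, 0, 0, 0, 0]
    - [0, 0, 50, 0, 0, 0, 0]
    - [0, 0, 50, 0, 0, 0, 0]

```text
t: 6.2
position: [0.5193, 0.2089, 0.0736]
ee_rot: [0.941, 0.338, -0.0, 0.0]
contact_force: [0.8, -1.6, 0.7]
finger_gap: 0.0118
```

```bash
python3 go.py .519 .2087 .074 39.3
```

```text
t 6.2 p [0.5193 0.2089 0.0736] yaw 39.53 gap 0.0118 F [ 0.8 -1.6  0.7] Tq [-0.23 -0.19 -0.08] q6 -0.31
turn [-0.   0.1  0.2] shift [-0.3 -0.  -0.4]
```

Call:
move_arm:
  targets:
    - [0, 0, 0, 0, 0, 0, 0.3]
    - [0, 0, 0, 0, 0, 0, 0.6]
    - [0, 0, 0, 0, 0, 0, 1]
    - [0, 0, 0, 0, 0, 0, 1]
    - [0, 0, 0, 0, 0, -30, 1]
    - [0, 0, 0, 0, 0, -70, 1]
    - [0, 0, 0, 0, 0, -110, 1]
    - [0, 0, 0, 0, 0, -130, 1]

```text
t: 7.2
position: [0.5202, 0.2093, 0.2059]
ee_rot: [0.941, 0.338, 0.001, -0.0]
contact_force: [0.1, -0.3, -0.6]
finger_gap: 0.0897
```

```bash
python3 go.py .5955 -.2315 .2 70.3; python3 -c "
from marks import *
save(marks((.5194,.2091)),'w2',(220,120,440,340),2)"
```

```text
t 7.2 p [0.5202 0.2093 0.2059] yaw 39.54 gap 0.0897 F [ 0.1 -0.3 -0.6] Tq [-0.03 -0.11 -0.05] q6 -0.31
turn [  0.1  -0.1 -30.8] shift [-222.5  387.9    5.8]
red 168 [0.5292 0.2528 0.061 ] ang 77.3
red 137 [0.5103 0.1661 0.061 ] ang -102.0
white 140 [0.4911 0.2448 0.061 ] ang 128.4
bar [519.6 210.1] [11.8 56. ] ang -50.8 z 0.0963
```

View pics/w2.png

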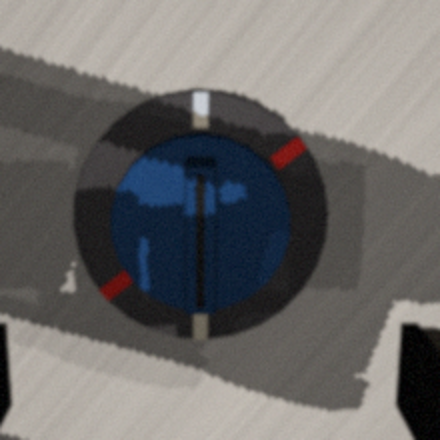

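The crop shows the bar slit at (200,170–310) in line with the white marks at (201,103) and (201,325). On to the key.

Call:
move_arm:
  targets:
    - [0, 0, -4, -28, 48, 0, 1]
    - [0, 0, -8, -56, 97, 0, 1]
    - [0, 0, -12, -84, 146, 0, 1]
    - [0, 0, -16, -112, 194, 0, 1]
    - [0, 0, -20, -140, 242, 0, 1]
    - [0, 0, -24, -168, 291, 0, 1]
    - [0, 0, -28, -196, 340, 0, 1]
    - [0, 0, -31, -222, 388, 0, 1]

```text
t: 8.25
position: [0.5967, -0.2328, 0.2065]
ee_rot: [0.816, 0.578, 0.002, 0.0]
contact_force: [0.0, 0.2, -0.2]
finger_gap: 0.0916
```

Call:
move_arm:
  targets:
    - [0, 0, 0, 0, 0, 0, 1]
    - [0, 0, 0, 0, 0, 0, 1]
    - [0, 0, 0, 0, 0, 0, 1]
    - [0, 0, 0, 0, 0, 0, 1]
    - [0, 0, 0, 0, 0, 0, 1]
    - [0, 0, 0, 0, 0, 0, 1]
    - [0, 0, 0, 0, 0, 0, 1]
    - [0, 0, 0, 0, 0, 0, 1]

```text
t: 9.25
position: [0.5967, -0.2328, 0.2065]
ee_rot: [0.816, 0.578, 0.002, 0.0]
contact_force: [-0.9, -0.8, 0.9]
finger_gap: 0.0918
```

Run:
```python
from marks import *
from go import go
save(marks((.5955,-.2315),(.078,.1)),'w3')
go(.5955,-.2315,.055,70.3)
```

```text
bar [ 596.1 -231.5] [15.7 79. ] ang -19.9 z 0.0861
t 9.3 p [ 0.5967 -0.2328  0.2065] yaw 70.63 gap 0.0917 F [-0.1 -0.2 -0.2] Tq [ 0.02 -0.14 -0.01] q6 -1.61
turn [ 0.1 -0.2  0.3] shift [  0.4  -1.9 151.5]
```

Call:
move_arm:
  targets:
    - [0, 0, 0.5, 1, -1.5, 30, 1]
    - [0, 0, 0.5, 1, -1.5, 60, 1]
    - [0, 0, 0.5, 1, -1.5, 90, 1]
    - [0, 0, 0.5, 1, -1.5, 120, 1]
    - [0, 0, 0.5, 1, -1.5, 140, 1]
    - [0, 0, 0.5, 1, -1.5, 151, 1]
    - [0, 0, 0.5, 1, -1.5, 151, 1]
    - [0, 0, 0.5, 1, -1.5, 151, 0.6]
  grip_force: 40

```text
t: 10.3
position: [0.5968, -0.2314, 0.0565]
ee_rot: [0.818, 0.575, 0.002, 0.001]
contact_force: [0.2, -1.1, -1.2]
finger_gap: 0.0841
```

Call:
move_arm:
  targets:
    - [0, 0, 0, 0, 0, 0, 0.4]
    - [0, 0, 0, 0, 0, 0, 0.2]
    - [0, 0, 0, 0, 0, 0, 0]
    - [0, 0, 0, 0, 0, 0, 0]
    - [0, 0, 0, 0, 0, 0, 0]
    - [0, 0, 0, 0, 0, 0, 0]
    - [0, 0, 0, 0, 0, 0, 0]
    - [0, 0, 0, 0, 0, 0, 0]

```text
t: 11.3
position: [0.5966, -0.2313, 0.0563]
ee_rot: [0.818, 0.575, 0.002, 0.001]
contact_force: [-0.3, 0.4, -0.8]
finger_gap: 0.0159
```

Call:
move_arm:
  targets:
    - [0, 0, 0, 0, 0, -10, 0]
    - [0, 0, 0, 0, 0, -25, 0]
    - [0, 0, 0, 0, 0, -45, 0]
    - [0, 0, 0, 0, 0, -70, 0]
    - [0, 0, 0, 0, 0, -95, 0]
    - [0, 0, 0, 0, 0, -120, 0]
    - [0, 0, 0, 0, 0, -140, 0]
    - [0, 0, 0, 0, 0, -150, 0]

```text
t: 12.3
position: [0.5966, -0.2318, 0.2089]
ee_rot: [0.818, 0.575, 0.003, 0.002]
contact_force: [-1.5, 0.3, -2.6]
finger_gap: 0.0159
```

```bash
python3 go.py .5194 .2091 .2 39.5; python3 -c "
from h import *
save(snapshot('side'),'s4')"
```

```text
t 12.3 p [ 0.5966 -0.2318  0.2089] yaw 70.14 gap 0.0159 F [-1.5  0.3 -2.6] Tq [ 0.02 -0.15 -0.02] q6 -1.6
turn [ 0.3 -0.3 30.6] shift [ 388.4 -222.5    8.6]
```

View pics/s4.png

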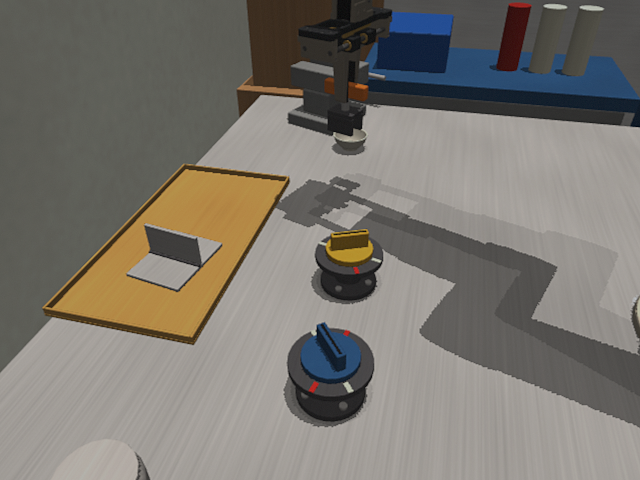

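The side view shows the key held level at about (346,100) and the blue bar aligned. Next I carry it over.

Call:
move_arm:
  targets:
    - [0, 0, 2, 20, -12, 0, 0]
    - [0, 0, 5, 55, -32, 0, 0]
    - [0, 0, 9, 100, -58, 0, 0]
    - [0, 0, 13, 150, -86, 0, 0]
    - [0, 0, 17, 200, -115, 0, 0]
    - [0, 0, 21, 250, -143, 0, 0]
    - [0, 0, 25, 300, -172, 0, 0]
    - [0, 0, 28, 345, -198, 0, 0]

```text
t: 13.35
position: [0.5269, 0.1617, 0.2089]
ee_rot: [0.933, 0.359, 0.003, 0.001]
contact_force: [0.8, 0.9, -2.3]
finger_gap: 0.0156
```

```bash
python3 go.py .5194 .2091 .2 39.5
```

```text
t 13.35 p [0.5269 0.1617 0.2089] yaw 42.04 gap 0.0156 F [ 0.8  0.9 -2.3] Tq [ 0.01 -0.14  0.08] q6 -0.44
turn [ 0.3 -0.3  2.5] shift [ 26.1 -40.3   8.8]
```

Call:
move_arm:
  targets:
    - [0, 0, 1, 10, -15, 0, 0]
    - [0, 0, 2, 20, -31, 0, 0]
    - [0.3, -0.3, 2.5, 26, -40, 0, 0]
    - [0.3, -0.3, 2.5, 26, -40, 10, 0]
    - [0.3, -0.3, 2.5, 26, -40, 25, 0]
    - [0.3, -0.3, 2.5, 26, -40, 38, 0]
    - [0.3, -0.3, 2.5, 26, -40, 38, 0]
    - [0.3, -0.3, 2.5, 26, -40, 38, 0]

```text
t: 14.35
position: [0.52, 0.2086, 0.1709]
ee_rot: [0.941, 0.338, 0.0, -0.0]
contact_force: [0.3, -0.1, -3.5]
finger_gap: 0.0157
```

Run:
```python
from h import *
from go import go
go(.5194,.2091,.1265,39.5)
st=arm.observe();s=snapshot("side");P=cloud(s)
X,Y,Z=P[...,0],P[...,1],P[...,2]
d=P-st["position"]
m=(np.hypot(d[...,0],d[...,1])<.06)&(Z>.06)&(Z<.2)
v,u=np.where(m);print(u.min(),u.max(),v.min(),v.max())
H,S,V=[x.astype(int) for x in cv2.split(cv2.cvtColor(s["pixels"],cv2.COLOR_RGB2HSV))]
o=m&(H<17)&(S>150)&(V>80);p=P[o];print("handle c",p.mean(0).round(4),"z",p[:,2].min().round(4),p[:,2].max().round(4))
save(s,"s5",(230,230,430,430),2.5)
```

```text
t 14.35 p [0.52   0.2086 0.1709] yaw 39.52 gap 0.0157 F [ 0.3 -0.1 -3.5] Tq [ 0.02 -0.15 -0.01] q6 -0.31
turn [-0. -0.  0.] shift [-0.1 -0.7 44.4]
287 373 256 397
handle c [0.5044 0.2361 0.1707] z 0.0601 0.2
```

View pics/s5.png

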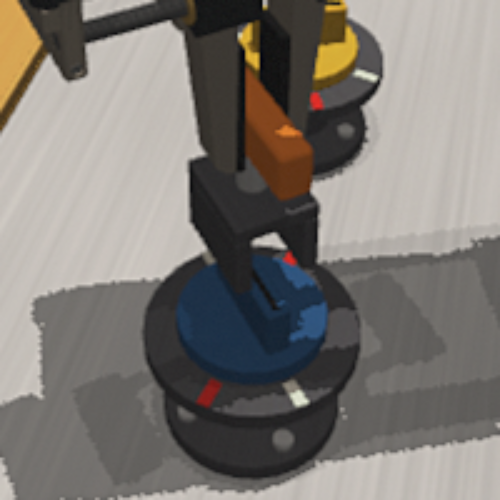

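The fork slot at (260,250) sits above the bar and in line with it, so I lower.

Call:
move_arm:
  targets:
    - [0, 0, 0, 0, -0.7, 6, 0]
    - [0, 0, 0, 0, -0.7, 12, 0]
    - [0, 0, 0, 0, -0.7, 19, 0]
    - [0, 0, 0, 0, -0.7, 26, 0]
    - [0, 0, 0, 0, -0.7, 33, 0]
    - [0, 0, 0, 0, -0.7, 38, 0]
    - [0, 0, 0, 0, -0.7, 42, 0]
    - [0, 0, 0, 0, -0.7, 43, 0]
  grip_force: 50

```text
t: 15.4
position: [0.5196, 0.2093, 0.1279]
ee_rot: [0.941, 0.338, 0.0, -0.0]
contact_force: [1.2, -0.1, -3.4]
finger_gap: 0.0155
```

```bash
python3 go.py .5194 .2091 .1263 -26
```

```text
t 15.4 p [0.5196 0.2093 0.1279] yaw 39.52 gap 0.0155 F [ 1.2 -0.1 -3.4] Tq [-0.04 -0.14 -0.01] q6 -0.31
turn [-0.  -0.  65.5] shift [-0.3  0.   1.6]
```

Call:
move_arm:
  targets:
    - [0, 0, 5, 0, 0, 1, 0]
    - [0, 0, 12, 0, 0, 1, 0]
    - [0, 0, 20, 0, 0, 1, 0]
    - [0, 0, 28, 0, 0, 1, 0]
    - [0, 0, 36, 0, 0, 1, 0]
    - [0, 0, 44, 0, 0, 1, 0]
    - [0, 0, 50, 0, 0, 1, 0]
    - [0, 0, 54, 0, 0, 1, 0]

```text
t: 16.4
position: [0.5194, 0.2089, 0.127]
ee_rot: [0.992, -0.127, -0.0, -0.0]
contact_force: [-1.4, -1.2, -3.0]
finger_gap: 0.0158
```

```bash
python3 go.py .5194 .2091 .1263 -26
```

```text
t 16.4 p [0.5194 0.2089 0.127 ] yaw -14.6 gap 0.0158 F [-1.4 -1.2 -3. ] Tq [-0.44  0.11  0.26] q6 0.63
turn [ 0.   0.  11.4] shift [-0.  -0.2  0.7]
```

Tq z of 0.26 N m shows the key is driving the nut. I continue slowly to the stop.

Call:
move_arm:
  targets:
    - [0, 0, 2, 0, 0, 0, 0]
    - [0, 0, 4, 0, 0, 0, 0]
    - [0, 0, 6, 0, 0, 0, 0]
    - [0, 0, 7, 0, 0, 0, 0]
    - [0, 0, 8, 0, 0, 0, 0]
    - [0, 0, 9, 0, 0, 0, 0]
    - [0, 0, 10, 0, 0, 0, 0]
    - [0, 0, 10, 0, 0, 0, 0]

```text
t: 17.4
position: [0.5194, 0.2089, 0.127]
ee_rot: [0.977, -0.213, -0.0, -0.0]
contact_force: [-1.0, -0.9, -1.8]
finger_gap: 0.0153
```

```bash
python3 go.py .5194 .2091 .1263 -26
```

```text
t 17.4 p [0.5194 0.2089 0.127 ] yaw -24.62 gap 0.0153 F [-1.  -0.9 -1.8] Tq [-0.37  0.18  0.2 ] q6 0.81
turn [0.  0.  1.4] shift [-0.  -0.2  0.7]
```

Call:
move_arm:
  targets:
    - [0, 0, 1, 0, 0, 0, 0]
    - [0, 0, 2, 0, 0, 0, 0]
    - [0, 0, 2.5, 0, 0, 0, 0]
    - [0, 0, 3, 0, 0, 0, 0]
    - [0, 0, 3, 0, 0, 0, 0]
    - [0, 0, 3, 0, 0, 0, 0]
    - [0, 0, 3, 0, 0, 0, 0]
    - [0, 0, 3, 0, 0, 0, 0]

```text
t: 18.4
position: [0.5194, 0.2089, 0.127]
ee_rot: [0.971, -0.239, -0.0, 0.0]
contact_force: [-1.0, -3.3, -2.4]
finger_gap: 0.016
```

```bash
python3 go.py .5194 .2091 .1263 -26
```

```text
t 18.4 p [0.5194 0.2089 0.127 ] yaw -27.62 gap 0.016 F [-1.  -3.3 -2.4] Tq [-0.55  0.23  0.77] q6 0.86
turn [ 0.   0.  -1.6] shift [-0.1 -0.2  0.7]
```

Call:
move_arm:
  targets:
    - [0, 0, 0.5, 0, 0, 0, 0]
    - [0, 0, 1, 0, 0, 0, 0]
    - [0, 0, 1.5, 0, 0, 0, 0]
    - [0, 0, 1.5, 0, 0, 0, 0]
    - [0, 0, 1.5, 0, 0, 0, 0]
    - [0, 0, 1.5, 0, 0, 0, 0]
    - [0, 0, 1.5, 0, 0, 0, 0]
    - [0, 0, 1.5, 0, 0, 0, 0]

```text
t: 19.4
position: [0.5193, 0.2089, 0.127]
ee_rot: [0.968, -0.251, -0.0, 0.0]
contact_force: [-1.0, -2.7, -0.8]
finger_gap: 0.0158
```

```bash
python3 go.py .5194 .2091 .1263 -26
```

```text
t 19.4 p [0.5193 0.2089 0.127 ] yaw -29.11 gap 0.0158 F [-1.  -2.7 -0.8] Tq [-0.55  0.25  1.06] q6 0.89
turn [ 0.   0.  -3.1] shift [-0.1 -0.2  0.7]
```

Torque has climbed to 1.06 N m, so the nut is at the stop. I relax the twist, lower the last 0.7 mm and release.

Call:
move_arm:
  targets:
    - [0, 0, -2, 0, 0, 0, 0]
    - [0, 0, -4, 0, 0, 0.5, 0]
    - [0, 0, -4, 0, 0, 0.8, 0]
    - [0, 0, -4, 0, 0, 0.8, 0]
    - [0, 0, -4, 0, 0, 0.8, 0.1]
    - [0, 0, -4, 0, 0, 0.8, 0.2]
    - [0, 0, -4, 0, 0, 0.8, 0.35]
    - [0, 0, -4, 0, 0, 0.8, 0.5]

```text
t: 20.4
position: [0.5195, 0.2088, 0.1263]
ee_rot: [0.976, -0.217, 0.0, 0.0]
contact_force: [0.3, -0.2, -0.4]
finger_gap: 0.0361
```

Call:
move_arm:
  targets:
    - [0, 0, 0, 0, 0, 0, 0.6]
    - [0, 0, 0, 0, 0, 0, 0.7]
    - [0, 0, 0, 0, 0, -8, 0.8]
    - [0, 0, 0, 0, 0, -25, 0.8]
    - [0, 0, 0, 0, 0, -50, 0.8]
    - [0, 0, 0, 0, 0, -80, 0.8]
    - [0, 0, 0, 0, 0, -110, 0.8]
    - [0, 0, 0, 0, 0, -130, 0.8]

```text
t: 21.4
position: [0.52, 0.2091, 0.2593]
ee_rot: [0.976, -0.217, 0.001, -0.001]
contact_force: [0.3, -0.2, -0.2]
finger_gap: 0.0733
```

```bash
python3 go.py .5194 .2091 .1263 -26
python3 - <<'E'
from marks import *
save(marks((.5194,.2091),(.145,.17)),"w6",(160,100,480,340),2.4)
s=snapshot("side");save(s,"s6",(230,200,450,430),2.5)
P=cloud(s);X,Y,Z=P[...,0],P[...,1],P[...,2]
H,S,V=[x.astype(int) for x in cv2.split(cv2.cvtColor(s["pixels"],cv2.COLOR_RGB2HSV))]
b=P[(H>95)&(H<125)&(S>80)&(Z>.085)&(Z<.1)&(np.hypot(X-.5194,Y-.2091)<.04)];print("bar visible",len(b))
if len(b): print(b.min(0),b.max(0))
h=P[(Z>.13)&(Z<.165)&(np.hypot(X-.5194,Y-.2091)<.05)];print("handle top",np.percentile(h[:,2],98))
y=P[(Z>.085)&(Z<.11)&(np.hypot(X-.5385,Y)<.05)];q=cv2.minAreaRect((y[:,:2]*1000).astype(np.float32));print("yellow",q)
E
```

```text
t 21.4 p [0.52   0.2091 0.2593] yaw -25.12 gap 0.0733 F [ 0.3 -0.2 -0.2] Tq [-0.03 -0.06 -0.05] q6 0.82
turn [-0.1 -0.1  0.9] shift [ -0.9   0.5 133. ]
red 135 [0.5292 0.2531 0.0609] ang 77.5
red 43 [0.5117 0.1645 0.0609] ang -99.8
white 46 [0.4914 0.2447 0.0612] ang 128.2
white 76 [0.5479 0.1746 0.061 ] ang -50.5
bar [520.5 211.1] [79.6 16. ] ang 64.6 z 0.156
bar visible 108
[0.51713341 0.22268505 0.0852392 ] [0.54694232 0.2381632  0.09915404]
handle top 0.15878288759653258
yellow ((539.032470703125, -0.24662208557128906), (54.97075271606445, 15.162487030029297), 24.68636131286621)
```

View pics/w6.png

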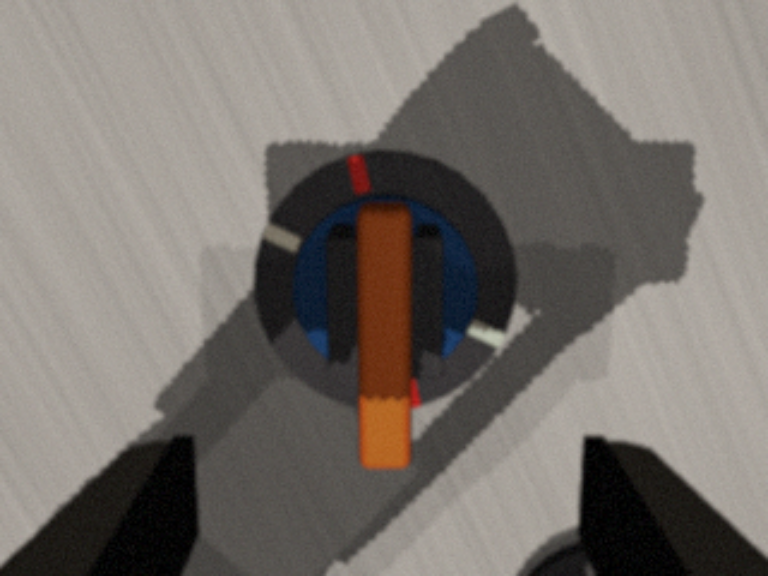

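View pics/s6.png

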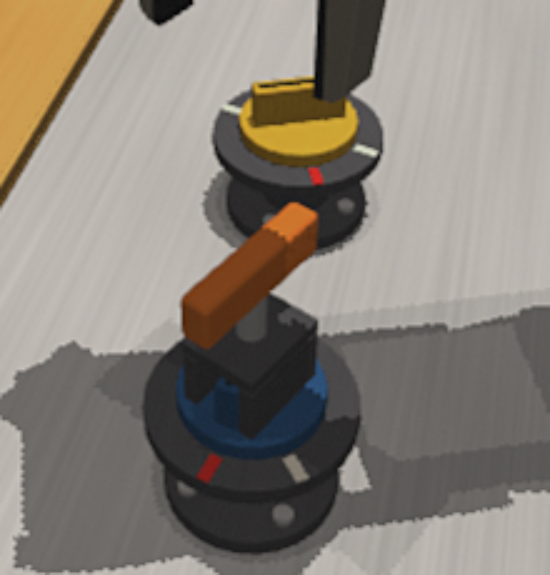

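The wrist crop shows the key upright, centred on the nut at (385,310). In the side crop the bar end at (228,405) points at the red mark at (208,467), and the jaws rest on the flange. The handle angle of −115.4° plus 13.2° of play puts the bar at −102.2°, in line with red, and yellow is unchanged.

```bash
python3 -c "
from station import sign_off
print(sign_off())"
```

```text
the job is handed in; nothing more can be done
None
```

The blue coupling is closed: its bar is at the hard stop on the red lines, and the key is left standing seated on it. I handed the job in at about 21.5 s.

- **By hand:** I gripped the bar with the fingers and turned it 50° clockwise, with the key still aside. The bar then measured −50.8°, against about −50.7° for the white lines.
- **With the key:** I set the key down over the bar and turned it clockwise until the torque rose from 0.2–0.26 to 1.06 N m, which is the stop. I then eased off the twist, released the key and lifted clear.
- **Final checks:**
  - The handle top is at 156 mm, as expected for a seated key.
  - The handle angle of −115.4°, less the 13.2° of play, puts the bar at about −102°, in line with red. The bar is mostly hidden under the key, so I worked its angle out from the handle and torque. The bar end still visible in the side view agrees.
  - The yellow bar is unchanged at 24.7°, and the robot is touching nothing.

One thing was off: the first grip on the bar was about 1.5 mm off centre and pushed on it with 24 N. I re-centred it before turning. No other check failed or disagreed.

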